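# Close up battery cells in a squeeze fixture and lock its sliding jaw

### The job

Push the fixture's sliding jaw up against the three battery cells until they stand packed, without gaps, between the jaw and the end wall, upright and not crushed. Then lock the jaw there by turning its clamp knob clockwise until it bites and is firmly finger-tight, without forcing it. Let go of everything and leave the other things on the bench alone.

Things in the scene. Friction and masses are not known exactly. Their poses are not given: they have to be found in the camera images.
- fixture: squeeze fixture fixed on the bench: aluminium slab 120 x 360 mm, 24 mm thick, with an aluminium end wall 110 mm wide, 20 mm thick, top 80 mm above the bench. Origin: centre of the slab's underside, on the bench. Its y axis is the slide direction, towards the end wall, whose inner face is at y = +150 mm; z is up
- carriage: the sliding jaw, 110 mm long, on the slab: steel jaw plate (100 mm wide, 12 thick, top 77 mm above the bench), grey block (70 mm wide, top 59), steel rear plate. Origin: on the slab's top, below the middle of the jaw's front face; axes as the fixture's. Slides only along y, 0 to 120 mm, with about 4 N while unclamped; stays where left. Cells packed: origin at y = +66 mm of the fixture
- push_face (a point): centre of the outer (rear) face of the carriage's rear plate (90 mm wide, 10 mm thick), 110 mm behind the jaw's front face, 69 mm above the bench; the plate's top is 10 mm higher; axes as the fixture's. Pushing it along +y drives the jaw to the cells; moving jaw and cells together takes about 8 to 12 N
- knob: black clamp knob on a vertical steel stem on the carriage, 50 mm behind the jaw's front face; its screw presses on the strip. Turns only about the vertical, clockwise seen from above to tighten; sinks 1.5 mm per rad until it bites, an unknown 0.4 to 2.6 rad from the start, and no further. Then it holds the carriage, also when let go. Origin: on its axis, 46 mm below the bar's middle
- knob_grip (a point): middle of the knob's grip bar, 102 to 106 mm above the bench: 44 mm long along this point's x, 12 mm thick along y, 24 mm high; 60 mm clear all round. Turns with 0.02 N m until the bite, then resistance grows 0.13 to 0.2 N m (press on the strip 65 N) per rad. Firmly finger-tight: 0.13 N m, 0.8 rad past the bite (0.4 to 1.2 is good). While loose, sideways pushes on it move the carriage
- cell_a: the battery cell nearest the jaw: a grey upright block 100 mm wide (its x) x 28 mm thick (its y) x 65 mm high, 0.3 kg, with a black band and two metal terminals on top; loose, standing on the slab; not to be squeezed with more than 50 N. Origin: centre of its underside, 24 mm above the bench
- cell_b: the middle battery cell, like cell_a
- cell_c: the battery cell nearest the end wall, like cell_a
- spare_cell: a fourth cell, standing on the bench: leave it alone
- screwdriver: screwdriver with an orange handle lying on the bench beyond the fixture: leave it alone
- bin: blue open parts bin 120 x 170 x 70 mm on the bench: leave it alone
- can: metal jar, 60 mm across and 90 mm high, on the bench: leave it alone
- strip: dark steel strip 28 x 198 x 7.5 mm lying in a groove of the slab, under the carriage; the knob's screw presses on it. Origin: centre of its underside, 16 mm above the bench

How it is judged (in metres and radians):
On the way:
1. the three cells are packed between jaw and end wall with the clamp still loose (y of carriage in the frame of fixture between 0.063 and 0.069 m and contact force between knob and strip below 5 N), for 0.2 s.
At the end, for the whole second after the job is handed in: The jaw stands within 3 mm of its packed position (origin 66 mm along the fixture's y), the three cells upright (within 0.06 rad), neighbours' origins under 34 mm apart, the clamp screw pressing the strip with 20 to 90 N, everything at rest (y of carriage in the frame of fixture between 0.063 and 0.069 m and contact force between knob and strip between 20 and 90 N and angle between each of cell_a, cell_b, cell_c's own z axis and vertical below 0.06 rad and distance between cell_a and cell_b below 0.034 m and distance between cell_b and cell_c below 0.034 m and linear speed of each of carriage, cell_b below 0.01 m/s); the robot touches nothing.
It fails at once if a cell is crushed (over 60 N from the jaw) (contact force between carriage and cell_a above 60 N).
It fails at once if the clamp is overtightened (over 90 N on the strip) (contact force between knob and strip above 90 N).
It fails at once if a cell is tipped over (angle between any of cell_a, cell_b, cell_c's own z axis and vertical above 0.4 rad).
It fails at once if a thing to be left alone is moved (distance of any of spare_cell, screwdriver, bin, can from where it was at the start of the episode above 0.03 m).
It also fails if it takes over 72 s, if anything falls off the work surface, if the arm or the gripper's body presses on something with over 40 N, if the wrist force passes 120 N, or if a joint passes its speed limit or range.

### The arm

A 6-joint arm with a two-finger parallel gripper is mounted at the origin on the work surface. World frame = base frame: x ahead of the robot, y to its left, z up, the work surface at z = 0. Lengths are in mm, angles in degrees, forces in N, time in s.
With the tool pointing down it reaches from about 325 to 900 mm from the base axis. Payload 6.1 kg.
Tool frame: the origin (TCP) lies between the finger pads; the fingertips stand 25 mm ahead of it and the grasp point (between the pads) lies 6 mm ahead of it (r.tips_ahead is the z of the fingertips in the tool frame, in mm); z points along the fingers, y is the line along which they close (so a half turn about z gives the same grasp; the last joint's range is limited). The gripper opens to 87 mm and grips with 3 to 60 N. Pads are 19 mm wide; open, the fingers measure 117 mm over their backs; the gripper's body (75 mm by 190 mm) begins 51 mm behind the grasp point.
Start: joints at [68.807, 12.628, 87.462, -0, 79.91, -7.225], TCP at [150.869, 606.51, 247.538] pointing down, gripper open.
Joint ranges: [-170.65, 170.65], [-52.31, 119.04], [5.05, 147.46], [-71.25, 251.25], [11.57, 151.72], [-153.62, 153.62]. Speed limits (degrees/s): [147.25, 147.25, 172.46, 180, 180, 180].

### API

Orientations are given as a 3x3 rotation matrix whose columns are the frame's x, y, z axes.
In Python, from workcell import readout, read_camera, camera_params, hand_in, r gives the robot as it stands. The module is installed in compiled form; this text tells all that it offers.
- The arm moves only by the tool carry_out, never from a script. Its argument "series" is a list of rows, each a list of 4 numbers: the shift along the world's x, y, z in mm, then the turn about the world's z in degrees. A call has 1 to 12 rows; each row shifts and turns the commanded pose from where the row before left it; what a row does not reach is not made up. A row lasts 1/8 s, in which the tool goes at most 62.5 mm and 10.7 degrees, less where a joint would pass 70% of its speed; a pose out of reach is approached as far as the arm can. A call is refused whole if a number of a shift passes 62.5 or a number of a turn 10.7, either way. A call with a gripper value outside its range is refused whole. "gripper" is the gripper's target within -1 to 1 (fully open at 1, half-way at 0, shut at -1), set as the call begins (left out, the last holds). The fingers move at their own pace and stop on an object; the grip force is fixed at half the most. Time passes only in rows, so rows that do not move let the fingers close. It gives the time, the measured TCP pose, the force, the opening and the grip force at its end, in the units of the state.
- readout.observe(): the state, without advancing time (a new reading comes with each control period).
- read_camera(name): name is "scene" or "top"; returns the picture (420x560x3 uint8, red, green, blue); there is no depth.
- camera_params(name): a dict with "K" (3x3 intrinsics, pixels), "R" (3x3) and "t" (3): a world point X has camera coordinates R X + t. Camera axes: x right, y down, z forward; pixel columns grow to the right and rows downward; lengths in mm; the calibration is good to about 2 mm. A picture is of the moment at which its call begins. camera_params takes no time and is no camera call.
- hand_in(): hands the job in; it is judged then, once.
The state is a dict: "time": time; "q": joint angles; "qd": joint speeds; "effort": joint torques, N m; "position": TCP position; "orientation": TCP orientation; "force": force on the tool from outside, world axes, zero at the start; "moment": the same for the moment, N m; "gripper_width": finger opening in mm; "grip_force": force on a finger pad.
Only numpy, scipy, OpenCV 4.12 (cv2) and the standard library are available. Lean on these libraries where they do the work, as an engineer would, in place of code of your own. Each camera call takes 0.05 s, during which the arm holds its last target. There are 200 camera calls.

## Working session

There is one attempt and no reset: what is moved stays moved. The work goes in short steps, Python scripts to look and compute and a tool call to move; the robot and the scene stay as the last step left them, time stands still between calls to the robot, and variables do not carry over. Pictures are saved under pics/ and viewed, at most 10 in all, crops included, and the job is handed in when it is done.

Besides the shell and the picture viewer there is one more tool, called after ">>>" by a JSON object that holds its "op" and its "data". carry_out: Moves the arm, as the interface text tells. Its arguments: {"type":"object","properties":{"series":{"type":"array","items":{"type":"array","items":{"type":"number"}}},"gripper":{"type":"number"}},"required":["series"]}

```bash
mkdir -p pics; python3 - <<'E'
from workcell import *
import cv2,numpy as np
for n in("scene","top"):
    im=read_camera(n); cv2.imwrite(f"pics/{n}0.png",im[...,::-1]); p=camera_params(n); R=np.array(p["R"]);print(n,p["K"],R.round(3).tolist(),(-R.T@np.array(p["t"])).round(0))
s=readout.observe();print(s["time"],s["position"],np.array(s["orientation"]).round(3),s["gripper_width"])
E
```

```text
scene [[410.69088997   0.         278.58837285]
 [  0.         410.69088997 210.46758426]
 [  0.           0.           1.        ]] [[-0.759, 0.651, -0.011], [0.38, 0.428, -0.82], [-0.529, -0.626, -0.572]] [1232.  796.  772.]
top [[440.48915675   0.         277.74411857]
 [  0.         440.48915675 205.52373438]
 [  0.           0.           1.        ]] [[0.025, -1.0, 0.006], [-0.987, -0.026, -0.161], [0.161, -0.002, -0.987]] [ 399.    7. 1213.]
0.1 [150.67868951 606.04357765 246.54441439] [[-0.97   0.241 -0.001]
 [ 0.241  0.97  -0.002]
 [ 0.    -0.002 -1.   ]] 87.16678266621142
```

View pics/scene0.png

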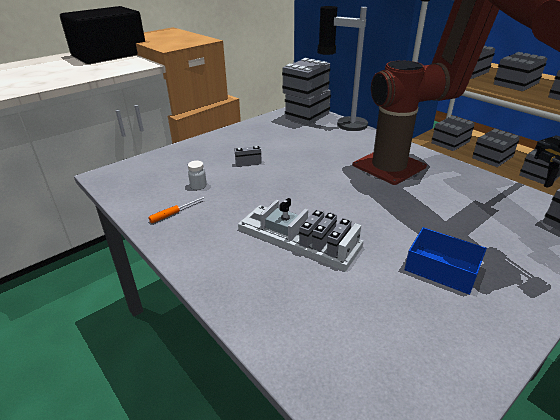

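View pics/top0.png

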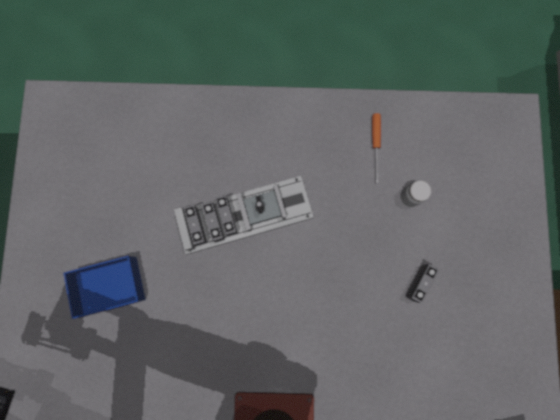

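The scene view shows the fixture at about (300,235). In the top view it runs from (180,228) at the end wall to (310,198), with the knob at about (260,204). Next I'll enlarge the fixture in the top view.

```bash
python3 - <<'E'
import cv2
im=cv2.imread("pics/top0.png")[165:265,165:325]; cv2.imwrite("pics/c0.png",cv2.resize(im,None,fx=5,fy=5,interpolation=cv2.INTER_CUBIC))
im=cv2.imread("pics/scene0.png")[180:280,225:375]; cv2.imwrite("pics/c1.png",cv2.resize(im,None,fx=5,fy=5,interpolation=cv2.INTER_CUBIC))
E
```

```text
(no output)
```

View pics/c0.png

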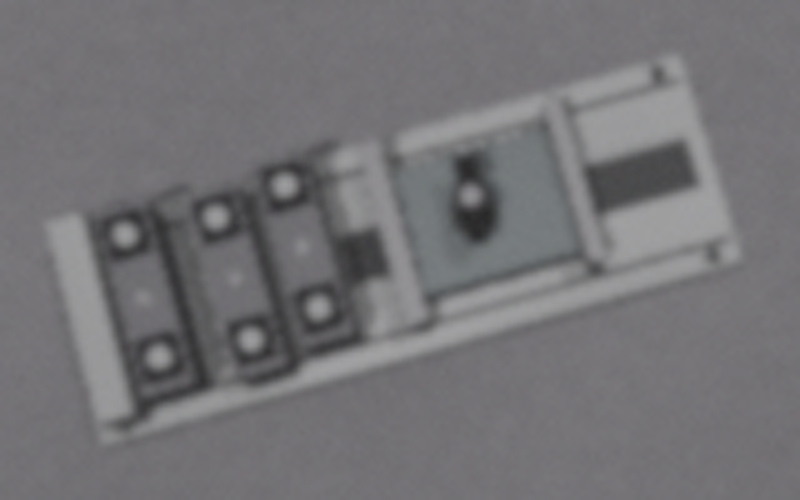

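View pics/c1.png

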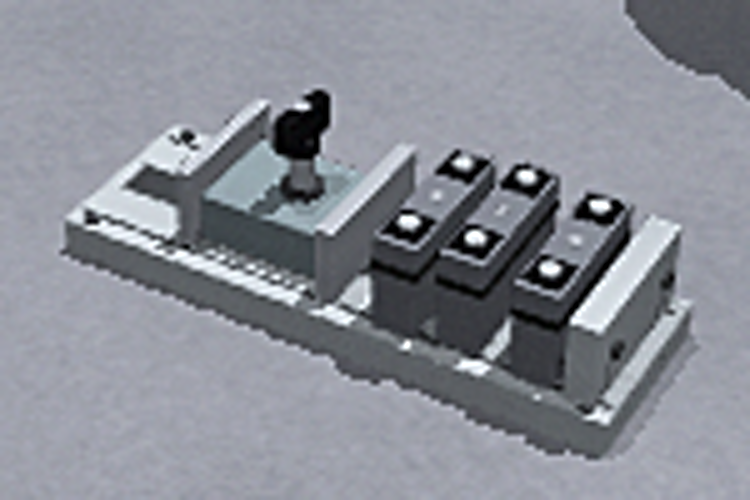

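The crops show the slab corners at (682,55), (742,260) and (100,442) in the c0 crop. The rear plate's top edge runs (572,98) to (608,262), and the knob bar (468,155) to (478,240). The cells have small gaps. Next I'll cast rays onto the right heights.

```bash
cat > h.py <<'E'
import numpy as np
from workcell import camera_params
def ray(n,uv,z):
    p=camera_params(n);R=np.array(p["R"]);c=-R.T@np.array(p["t"])
    d=R.T@np.linalg.inv(p["K"])@[uv[0],uv[1],1]; return (c+d*(z-c[2])/d[2])
def proj(n,X):
    p=camera_params(n);v=np.array(p["K"])@(np.array(p["R"])@X+p["t"]);return v[:2]/v[2]
E
python3 - <<'E'
from h import *
import cv2
T=lambda u,v,z:ray("top",((u+.5)/5+164.5,(v+.5)/5+164.5),z)[:2]
S=lambda u,v,z:ray("scene",((u+.5)/5+224.5,(v+.5)/5+179.5),z)[:2]
rt,rb,lb=T(682,55,24),T(742,260,24),T(100,442,24)
print("slab",rt,rb,lb,np.linalg.norm(rt-rb),np.linalg.norm(rb-lb))
y=(lb-rb)/np.linalg.norm(lb-rb); th=np.degrees(np.arctan2(-y[0],y[1])); x=np.array([y[1],-y[0]])
o=(rt+lb)/2; print("o",o,"theta",th,"y",y, "x from edge",(rt-rb)/120)
loc=lambda p:(np.array([(p-o)@x,(p-o)@y])).round(1)
for n,a in dict(rearTop=T(572,98,79),rearBot=T(608,262,79),jawT=T(372,140,77),jawB=T(412,325,77),b0=T(470,153,116),b1=T(479,242,116),dot=T(470,197,118)).items(): print(n,a.round(1),loc(a))
for n,a in dict(slabL=S(65,235,24),slabR=S(603,440,24),slabFR=S(693,308,24),bar0=S(288,115,116),bar1=S(320,95,116),rearA=S(183,188,79),rearB=S(250,102,79),jawA=S(330,228,77),jawB=S(413,148,77)).items(): print(n,a.round(1),loc(a))
E
```

```text
slab [677.73779477 -57.40054145] [564.14726184 -92.04391227] [456.49490223 251.50820916] 118.75593590223897 360.0237362532996
o [567.1163485   97.05383386] theta 17.39842835765914 y [-0.29901462  0.95424853] x from edge [0.94658777 0.28869476]
rearTop [640.1   3. ] [  41.5 -111.6]
rearBot [553.6 -17.8] [ -47.2 -105.6]
jawT [615.2 107.4] [49.  -4.5]
jawB [518.3  82.9] [-50.8   1. ]
b0 [602.4  54.1] [ 20.8 -51.6]
b1 [557.   48.1] [-24.3 -43.7]
dot [579.5  53.3] [ -1.3 -45.5]
slabL [687.9 -40.2] [  74.3 -167.1]
slabR [580.1 295. ] [ 71.6 185. ]
slabFR [458.7 255. ] [-56.2 183.1]
bar0 [591.5  55. ] [ 10.7 -47.4]
bar1 [563.8  51.6] [-16.7 -42.4]
rearA [650.4  30. ] [ 59.4 -88.9]
rearB [563.4 -13. ] [ -36.5 -103.9]
jawA [610.8 112.7] [46.3  1.9]
jawB [521.1  86.7] [-47.    3.9]
```

Both views put the knob axis at about (579.5, 52.5), with the bar's x axis at about 7.5° and the fixture at about 17° (y axis ≈ (-0.295, 0.955)). The jaw origin is at about y = +3, so about 63 mm of travel is left. With the tool's y axis at 97.5°, joint 6 can turn about 245° clockwise, so one grasp should be enough. I'll move above the knob.

>>> {"op": "carry_out", "data": {"series": [[36,-46,0,1.8],[36,-46,0,1.8],[36,-46,0,1.8],[36,-46,0,1.8],[36,-46,0,1.8],[36,-46,0,1.8],[36,-46,0,1.8],[36,-46,0,1.8],[36,-46,0,1.8],[36,-46,0,1.8],[36,-46,0,1.8],[32,-47,0,1.8]], "gripper": 1}}

```text
time: 1.6
position: [579.6, 51.8, 247.1]
orientation: [[-0.991, -0.134, -0.001], [-0.134, 0.991, 0.0], [0.0, 0.0, -1.0]]
force: [0.6, 0.8, 0.2]
gripper_width: 87.0
grip_force: 0.0
```

>>> {"op": "carry_out", "data": {"series": [[0,0,-20,0],[0,0,0,0]]}}

```text
time: 1.85
position: [576.9, 53.7, 224.5]
orientation: [[-0.991, -0.132, -0.006], [-0.132, 0.991, 0.001], [0.006, 0.001, -1.0]]
force: [0.4, 0.2, -0.5]
gripper_width: 87.0
grip_force: 0.0
```

>>> {"op": "carry_out", "data": {"series": [[0,0,-25,0],[0,0,-25,0],[0,0,-25,0],[0,0,-20,0],[0,0,-12,0],[0,0,-10,0],[0,0,0,0],[0,0,0,0]]}}

```text
time: 2.85
position: [579.4, 53.5, 111.3]
orientation: [[-0.991, -0.133, 0.001], [-0.133, 0.991, -0.0], [-0.001, -0.0, -1.0]]
force: [0.6, -0.2, 0.3]
gripper_width: 86.8
grip_force: 0.0
```

```bash
python3 - <<'E'
from workcell import *
import cv2
a=read_camera("scene")[150:270,215:375,::-1];b=read_camera("top")[150:270,165:325,::-1]
cv2.imwrite("pics/g0.png",cv2.resize(cv2.vconcat([a,b]),None,fx=2.5,fy=2.5,interpolation=cv2.INTER_CUBIC))
s=readout.observe();print(s["position"],s["force"],s["moment"])
E
```

```text
[579.49637009  53.39183894 111.38084843] [-0.29650601  0.64434186  0.2152508 ] [-0.00914291 -0.02697352  0.01049897]
```

View pics/g0.png

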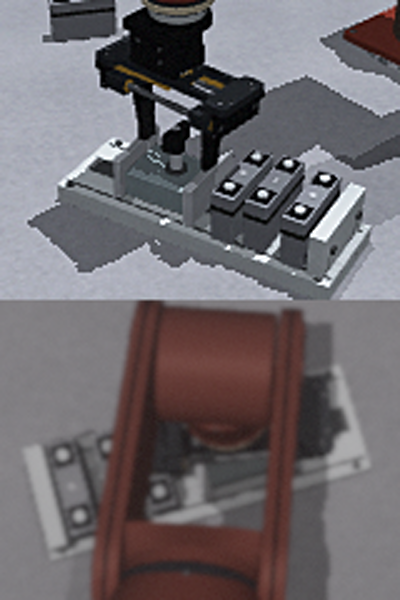

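The fingers straddle the knob bar, which shows at about (175,140) in this view. I'll close the gripper.

>>> {"op": "carry_out", "data": {"series": [[0,0,0,0],[0,0,0,0],[0,0,0,0],[0,0,0,0],[0,0,0,0],[0,0,0,0],[0,0,0,0],[0,0,0,0]], "gripper": -1}}

```text
time: 3.95
position: [578.8, 53.0, 110.6]
orientation: [[-0.991, -0.133, -0.0], [-0.133, 0.991, -0.001], [0.0, -0.001, -1.0]]
force: [-0.8, -2.6, -0.1]
gripper_width: 20.6
grip_force: 30.0
```

>>> {"op": "carry_out", "data": {"series": [[0,0,0,0],[0,0,0,0]]}}

```text
time: 4.2
position: [578.8, 53.1, 110.6]
orientation: [[-0.991, -0.133, -0.0], [-0.133, 0.991, -0.001], [0.0, -0.001, -1.0]]
force: [-0.6, -3.9, 1.1]
gripper_width: 20.3
grip_force: 30.0
```

```bash
python3 - <<'E'
from workcell import *
import cv2
a=read_camera("scene")[170:250,250:340,::-1]
cv2.imwrite("pics/g1.png",cv2.resize(a,None,fx=7,fy=7,interpolation=cv2.INTER_CUBIC))
s=readout.observe();print(s["position"],s["force"],s["moment"],s["gripper_width"],s["grip_force"])
E
```

```text
[578.85208883  53.08548869 110.55109538] [-0.67336285 -4.2100173   0.81741703] [-0.66566875  0.15406474 -0.00107322] 20.889890722805173 30.000293254852295
```

View pics/g1.png

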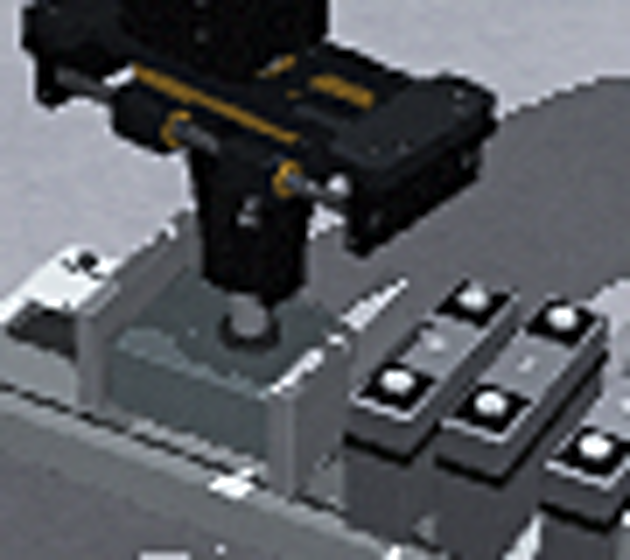

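The opening is 20 mm instead of 12, with no moment about z. The fingertips (z ≈ 85) are probably on a round hub below the bar (90–118). I'll reopen, rise 9 mm and grip the bar itself.

>>> {"op": "carry_out", "data": {"series": [[0,0,0,0],[0,0,0,0],[0,0,0,0],[0,0,9,0],[0,0,0,0]], "gripper": 0}}

```text
time: 4.88
position: [579.8, 53.6, 120.9]
orientation: [[-0.991, -0.133, 0.002], [-0.133, 0.991, 0.0], [-0.002, -0.0, -1.0]]
force: [0.1, 0.1, -0.6]
gripper_width: 42.9
grip_force: 0.0
```

>>> {"op": "carry_out", "data": {"series": [[0,0,0,0],[0,0,0,0],[0,0,0,0],[0,0,0,0],[0,0,0,0],[0,0,0,0]], "gripper": -1}}

```text
time: 5.62
position: [578.8, 53.2, 119.4]
orientation: [[-0.991, -0.133, -0.0], [-0.133, 0.991, -0.0], [0.0, -0.0, -1.0]]
force: [0.4, -3.2, -1.4]
gripper_width: 18.7
grip_force: 30.0
```

```bash
python3 - <<'E'
from workcell import *
s=readout.observe();print(s["position"],s["force"],s["moment"],s["gripper_width"],s["grip_force"])
E
```

```text
[578.78818641  53.18282548 119.42981149] [ 0.4115965  -3.20424391 -1.43666371] [-0.49362305  0.0008837   0.00616896] 18.730009142107434 29.99912291765213
```

It holds at 18.7 mm with no z moment, so the bar probably has a round central boss. The grip force is enough to turn it. I'll drag the jaw along the fixture's +y axis, (-0.295, 0.955).

>>> {"op": "carry_out", "data": {"series": [[-0.9,2.9,0,0],[-1.2,3.8,0,0],[-1.2,3.8,0,0],[-1.2,3.8,0,0],[-1.2,3.8,0,0],[-1.2,3.8,0,0],[-1.2,3.8,0,0],[-1.2,3.8,0,0],[-1.2,3.8,0,0],[0,0,0,0]]}}

```text
time: 6.88
position: [568.8, 86.6, 120.7]
orientation: [[-0.991, -0.133, 0.001], [-0.133, 0.991, -0.001], [-0.001, -0.001, -1.0]]
force: [-2.9, -5.4, 5.5]
gripper_width: 11.8
grip_force: 58.6
```

```bash
cat > st.py <<'E'
from workcell import *
import numpy as np
s=readout.observe();p=np.array(s["position"]);f=np.array(s["force"]);Y=np.array([-.295,.955]);X=np.array([.955,.295]);o=np.array([567.1,97.05])
print(s["time"],"pos",p.round(1),"carr xy",round((p[:2]-o)@X,1),round((p[:2]-o)@Y+50,1),"F x,y,z",round(f[:2]@X,1),round(f[:2]@Y,1),round(f[2],1),"M",np.round(s["moment"],3),s["gripper_width"],"yaw",np.degrees(np.arctan2(s["orientation"][1][1],s["orientation"][0][1])),"q6",s["q"][5])
E
python3 st.py
```

```text
6.875 pos [568.8  86.6 120.7] carr xy -1.4 39.5 F x,y,z -4.3 -4.3 5.5 M [-0.908  0.188  0.008] 11.77320752998123 yaw 97.64782882772583 q6 -96.78231766139687
```

The opening is now 11.8 mm, so the bar is properly gripped; the fingers were still closing earlier. The carriage is at about y = 39.5. I'll continue.

>>> {"op": "carry_out", "data": {"series": [[-0.9,2.9,0,0],[-0.9,2.9,0,0],[-0.9,2.9,0,0],[-0.9,2.9,0,0],[-0.9,2.9,0,0],[-0.6,1.9,0,0],[0,0,0,0]]}}

```text
time: 7.75
position: [563.8, 102.4, 120.7]
orientation: [[-0.991, -0.133, 0.001], [-0.133, 0.991, -0.002], [-0.001, -0.002, -1.0]]
force: [-2.1, -6.9, 5.0]
gripper_width: 11.6
grip_force: 58.6
```

```bash
python3 st.py
```

```text
7.75 pos [563.8 102.4 120.7] carr xy -1.6 56.1 F x,y,z -4.1 -6.0 5.0 M [-1.307  0.126 -0.026] 11.613471864984284 yaw 97.64493944488909 q6 -95.11809337941052
```

>>> {"op": "carry_out", "data": {"series": [[-0.5,1.4,0,0],[-0.5,1.4,0,0],[-0.5,1.4,0,0],[-0.2,0.9,0,0],[0,0,0,0]]}}

```text
time: 8.38
position: [562.4, 106.9, 120.7]
orientation: [[-0.991, -0.133, 0.002], [-0.133, 0.991, -0.003], [-0.001, -0.003, -1.0]]
force: [-1.5, -9.5, 5.7]
gripper_width: 11.9
grip_force: 58.6
```

```bash
python3 st.py; python3 - <<'E'
from workcell import *
import cv2
a=read_camera("scene")[170:285,230:375,::-1]
cv2.imwrite("pics/g2.png",cv2.resize(a,None,fx=5,fy=5,interpolation=cv2.INTER_CUBIC))
E
```

```text
8.375 pos [562.4 106.9 120.7] carr xy -1.6 60.8 F x,y,z -4.2 -8.7 5.7 M [-1.707  0.055 -0.014] 11.890713353417562 yaw 97.64036889223942 q6 -94.59610069151016
```

View pics/g2.png

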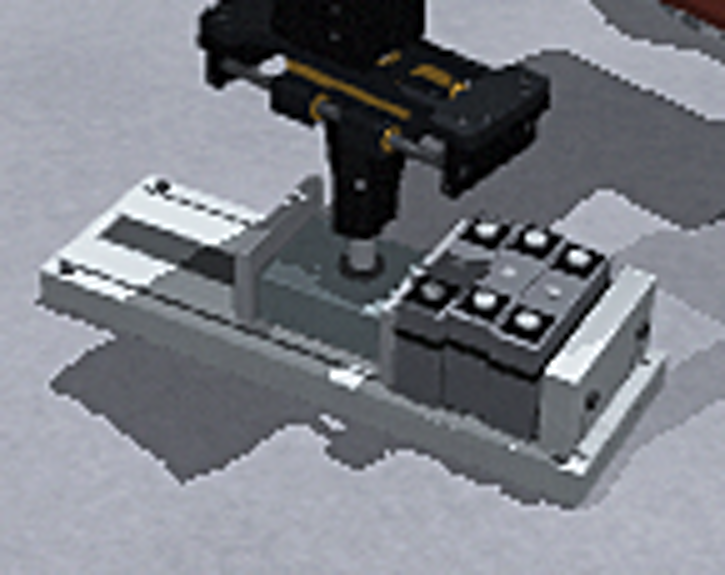

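The cells are packed together against the jaw. A small gap to the end wall, near (560,330), remains. I'll creep on.

>>> {"op": "carry_out", "data": {"series": [[-0.3,1.0,0,0],[-0.3,1.0,0,0],[0,0,0,0]]}}

```text
time: 8.8
position: [561.8, 108.9, 120.8]
orientation: [[-0.991, -0.133, 0.002], [-0.133, 0.991, -0.003], [-0.001, -0.003, -1.0]]
force: [-1.1, -9.5, 4.8]
gripper_width: 11.5
grip_force: 58.6
```

```bash
python3 st.py
```

```text
8.8 pos [561.8 108.9 120.8] carr xy -1.6 62.9 F x,y,z -3.8 -8.7 4.8 M [-1.695  0.023 -0.063] 11.453396437867704 yaw 97.64003952594267 q6 -94.39214721714463
```

>>> {"op": "carry_out", "data": {"series": [[-0.3,0.9,0,0],[-0.3,0.9,0,0],[0,0,0,0]]}}

```text
time: 9.18
position: [561.1, 110.7, 120.7]
orientation: [[-0.991, -0.133, 0.002], [-0.133, 0.991, -0.003], [-0.001, -0.003, -1.0]]
force: [-1.8, -9.3, 4.5]
gripper_width: 11.4
grip_force: 58.6
```

```bash
python3 st.py
```

```text
9.175 pos [561.1 110.7 120.7] carr xy -1.7 64.8 F x,y,z -4.4 -8.3 4.5 M [-1.756 -0.026 -0.089] 11.421407091888046 yaw 97.63863059307069 q6 -94.2068726118443
```

>>> {"op": "carry_out", "data": {"series": [[-0.3,0.9,0,0],[0,0,0,0]]}}

```text
time: 9.43
position: [560.9, 111.6, 120.7]
orientation: [[-0.991, -0.133, 0.002], [-0.133, 0.991, -0.003], [-0.001, -0.003, -1.0]]
force: [-1.4, -10.1, 5.0]
gripper_width: 12.1
grip_force: 58.6
```

```bash
python3 st.py
```

```text
9.425 pos [560.9 111.6 120.7] carr xy -1.7 65.7 F x,y,z -4.3 -9.2 5.0 M [-1.789 -0.012  0.034] 12.106916325364915 yaw 97.63923765578456 q6 -94.11519994859052
```

>>> {"op": "carry_out", "data": {"series": [[-0.3,0.9,0,0],[0,0,0,0]]}}

```text
time: 9.68
position: [560.8, 111.9, 120.8]
orientation: [[-0.991, -0.133, 0.002], [-0.133, 0.991, -0.004], [-0.002, -0.004, -1.0]]
force: [-0.2, -11.2, 4.6]
gripper_width: 11.8
grip_force: 58.5
```

```bash
python3 st.py
```

```text
9.675 pos [560.8 111.9 120.8] carr xy -1.7 66.0 F x,y,z -3.5 -10.7 4.6 M [-2.183 -0.161 -0.024] 11.751290014039112 yaw 97.64268654399693 q6 -94.01993636441931
```

>>> {"op": "carry_out", "data": {"series": [[-0.2,0.6,0,0],[0,0,0,0],[0,0,0,0]]}}

```text
time: 10.05
position: [560.7, 112.0, 120.7]
orientation: [[-0.991, -0.133, 0.003], [-0.133, 0.991, -0.005], [-0.002, -0.005, -1.0]]
force: [1.0, -13.4, 4.9]
gripper_width: 11.5
grip_force: 58.5
```

```bash
python3 st.py
```

```text
10.05 pos [560.7 112.  120.7] carr xy -1.7 66.2 F x,y,z -3.0 -13.0 4.9 M [-2.508 -0.289 -0.003] 11.497810823696616 yaw 97.63413230081086 q6 -93.958972260644
```

The jaw is packed: the push force rises while the position stays at about 66. Now I'll turn the knob clockwise, averaging the readings to measure the torque.

```bash
cat > av.py <<'E'
from workcell import *
import numpy as np
Y=np.array([-.295,.955]);X=np.array([.955,.295]);o=np.array([567.1,97.05]);A=[]
for i in range(8):
    s=readout.observe();p=np.array(s["position"]);f=np.array(s["force"]);A.append([s["moment"][2],f[:2]@X,f[:2]@Y,f[2],(p[:2]-o)@X,(p[:2]-o)@Y+50,p[2],np.degrees(np.arctan2(s["orientation"][1][1],s["orientation"][0][1])),s["effort"][5]])
    read_camera("top")
A=np.array(A);print(s["time"],"Mz,Fx,Fy,Fz,x,y,z,yaw,eff6",A.mean(0).round(3),"sdM",A[:,0].std().round(3),"w",s["gripper_width"])
E
python3 av.py
```

```text
10.4 Mz,Fx,Fy,Fz,x,y,z,yaw,eff6 [-2.00000e-03 -3.57100e+00 -1.24850e+01  4.19700e+00 -1.66100e+00
  6.61480e+01  1.20764e+02  9.76330e+01 -1.70000e-02] sdM 0.019 w 11.66693186838945
```

>>> {"op": "carry_out", "data": {"series": [[0,0,-0.2,-8],[0,0,-0.2,-8],[0,0,-0.2,-8],[0,0,0,0],[0,0,0,0]]}}

```text
time: 11.08
position: [560.8, 112.3, 120.2]
orientation: [[-0.959, 0.282, 0.003], [0.282, 0.959, -0.004], [-0.004, -0.003, -1.0]]
force: [0.6, -11.5, 3.3]
gripper_width: 12.2
grip_force: 58.6
```

```bash
python3 av.py
```

```text
11.425 Mz,Fx,Fy,Fz,x,y,z,yaw,eff6 [-3.60000e-02 -3.46600e+00 -1.11170e+01  3.52500e+00 -1.50200e+00
  6.64280e+01  1.20149e+02  7.36350e+01 -3.70000e-02] sdM 0.029 w 11.562081900943975
```

>>> {"op": "carry_out", "data": {"series": [[0,0,-0.2,-8],[0,0,-0.2,-8],[0,0,0,0],[0,0,0,0]]}}

```text
time: 11.98
position: [560.9, 112.5, 119.7]
orientation: [[-0.845, 0.535, 0.003], [0.535, 0.845, -0.004], [-0.005, -0.002, -1.0]]
force: [1.7, -10.5, 2.9]
gripper_width: 11.6
grip_force: 58.7
```

```bash
python3 av.py
```

```text
12.325 Mz,Fx,Fy,Fz,x,y,z,yaw,eff6 [-3.60000e-02 -1.80700e+00 -1.07930e+01  3.12200e+00 -1.34100e+00
  6.65780e+01  1.19729e+02  5.76380e+01 -3.20000e-02] sdM 0.021 w 11.591102959948063
```

>>> {"op": "carry_out", "data": {"series": [[0,0,-0.2,-8],[0,0,-0.2,-8],[0,0,0,0],[0,0,0,0]]}}

```text
time: 12.88
position: [561.1, 112.6, 119.3]
orientation: [[-0.664, 0.747, 0.003], [0.747, 0.664, -0.004], [-0.005, 0.0, -1.0]]
force: [1.7, -10.2, 3.1]
gripper_width: 11.7
grip_force: 58.7
```

```bash
python3 av.py
```

```text
13.225 Mz,Fx,Fy,Fz,x,y,z,yaw,eff6 [-5.20000e-02 -1.04700e+00 -1.03080e+01  2.40300e+00 -1.14000e+00
  6.66620e+01  1.19337e+02  4.16390e+01 -2.70000e-02] sdM 0.03 w 11.470918076726553
```

>>> {"op": "carry_out", "data": {"series": [[0,0,-0.2,-8],[0,0,-0.2,-8],[0,0,0,0],[0,0,0,0]]}}

```text
time: 13.78
position: [561.3, 112.7, 118.9]
orientation: [[-0.433, 0.902, 0.004], [0.902, 0.433, -0.003], [-0.005, 0.002, -1.0]]
force: [1.8, -10.3, 2.2]
gripper_width: 11.8
grip_force: 57.7
```

```bash
python3 av.py
```

```text
14.125 Mz,Fx,Fy,Fz,x,y,z,yaw,eff6 [-4.50000e-02 -2.89000e-01 -1.02380e+01  2.00500e+00 -9.55000e-01
  6.66930e+01  1.18928e+02  2.56400e+01 -2.20000e-02] sdM 0.031 w 11.924028573265701
```

>>> {"op": "carry_out", "data": {"series": [[0,0,-0.2,-8],[0,0,-0.2,-8],[0,0,0,0],[0,0,0,0]]}}

```text
time: 14.68
position: [561.5, 112.8, 118.5]
orientation: [[-0.167, 0.986, 0.004], [0.986, 0.167, -0.003], [-0.004, 0.004, -1.0]]
force: [4.1, -10.8, 0.1]
gripper_width: 12.0
grip_force: 57.6
```

```bash
python3 av.py
```

```text
15.025 Mz,Fx,Fy,Fz,x,y,z,yaw,eff6 [-1.50000e-02  1.09300e+00 -1.05780e+01  8.75000e-01 -7.28000e-01
  6.66620e+01  1.18538e+02  9.64100e+00 -1.60000e-02] sdM 0.025 w 11.863258492371576
```

>>> {"op": "carry_out", "data": {"series": [[0,0,-0.2,-8],[0,0,-0.2,-8],[0,0,0,0],[0,0,0,0]]}}

```text
time: 15.58
position: [561.6, 112.8, 118.1]
orientation: [[0.111, 0.994, 0.005], [0.994, -0.111, -0.003], [-0.003, 0.005, -1.0]]
force: [4.5, -9.3, 1.1]
gripper_width: 11.8
grip_force: 51.2
```

```bash
python3 av.py
```

```text
15.925 Mz,Fx,Fy,Fz,x,y,z,yaw,eff6 [-4.80000e-02  1.55900e+00 -1.04100e+01  5.19000e-01 -5.81000e-01
  6.66420e+01  1.18159e+02 -6.36000e+00 -1.20000e-02] sdM 0.029 w 11.807025557683378
```

>>> {"op": "carry_out", "data": {"series": [[0,0,-0.2,-8],[0,0,-0.2,-8],[0,0,0,0],[0,0,0,0]]}}

```text
time: 16.48
position: [561.9, 112.7, 117.8]
orientation: [[0.38, 0.925, 0.005], [0.925, -0.38, -0.003], [-0.001, 0.006, -1.0]]
force: [5.0, -10.1, -0.8]
gripper_width: 12.1
grip_force: 51.1
```

```bash
python3 av.py
```

```text
16.825 Mz,Fx,Fy,Fz,x,y,z,yaw,eff6 [-2.20000e-02  2.27900e+00 -1.05000e+01 -5.34000e-01 -3.90000e-01
  6.65020e+01  1.17762e+02 -2.23620e+01 -7.00000e-03] sdM 0.016 w 11.950442643162587
```

>>> {"op": "carry_out", "data": {"series": [[0,0,-0.2,-8],[0,0,-0.2,-8],[0,0,0,0],[0,0,0,0]]}}

```text
time: 17.38
position: [562.0, 112.6, 117.4]
orientation: [[0.621, 0.784, 0.006], [0.784, -0.621, -0.004], [0.001, 0.007, -1.0]]
force: [6.7, -9.9, -0.8]
gripper_width: 11.7
grip_force: 51.0
```

```bash
python3 av.py
```

```text
17.725 Mz,Fx,Fy,Fz,x,y,z,yaw,eff6 [-2.30000e-02  3.19200e+00 -1.15840e+01 -7.76000e-01 -2.54000e-01
  6.62990e+01  1.17357e+02 -3.83650e+01 -4.00000e-03] sdM 0.028 w 11.283226001936782
```

>>> {"op": "carry_out", "data": {"series": [[0,0,-0.2,-8],[0,0,-0.2,-8],[0,0,0,0],[0,0,0,0]]}}

```text
time: 18.27
position: [562.2, 112.4, 117.2]
orientation: [[0.813, 0.583, 0.006], [0.583, -0.813, -0.004], [0.003, 0.007, -1.0]]
force: [6.8, -10.7, -0.3]
gripper_width: 12.2
grip_force: 51.0
```

```bash
python3 av.py
```

```text
18.625 Mz,Fx,Fy,Fz,x,y,z,yaw,eff6 [ 1.00000e-03  2.84900e+00 -1.22840e+01  1.08000e-01 -1.40000e-01
  6.60730e+01  1.17211e+02 -5.43630e+01  1.20000e-02] sdM 0.026 w 11.47382126654241
```

The bite shows near yaw -44°: the sinking stops, Fz turns back and the wrist effort jumps. I'll stop following in z and continue.

>>> {"op": "carry_out", "data": {"series": [[0,0,0,-8],[0,0,0,0],[0,0,0,0]]}}

```text
time: 19.05
position: [562.3, 112.3, 117.2]
orientation: [[0.886, 0.464, 0.006], [0.464, -0.886, -0.004], [0.004, 0.006, -1.0]]
force: [7.5, -11.6, -0.7]
gripper_width: 11.9
grip_force: 50.9
```

```bash
python3 av.py
```

```text
19.4 Mz,Fx,Fy,Fz,x,y,z,yaw,eff6 [ 2.40000e-02  3.10700e+00 -1.28360e+01 -3.41000e-01 -1.15000e-01
  6.59430e+01  1.17181e+02 -6.23630e+01  4.10000e-02] sdM 0.022 w 11.581166633467863
```

>>> {"op": "carry_out", "data": {"series": [[0,0,0,-8],[0,0,0,0],[0,0,0,0]]}}

```text
time: 19.82
position: [562.3, 112.2, 117.1]
orientation: [[0.942, 0.336, 0.006], [0.336, -0.942, -0.004], [0.004, 0.006, -1.0]]
force: [6.4, -12.0, -0.6]
gripper_width: 12.0
grip_force: 50.8
```

```bash
python3 av.py
```

```text
20.175 Mz,Fx,Fy,Fz,x,y,z,yaw,eff6 [ 6.00000e-02  3.17600e+00 -1.33620e+01 -4.29000e-01 -1.32000e-01
  6.58380e+01  1.17135e+02 -7.03590e+01  7.40000e-02] sdM 0.025 w 11.902027796769818
```

Wrist effort rises by about 0.21 N m/rad, which puts the bite at about -48° ± 3°. I'll go to about -92°, roughly 0.77 rad past it.

>>> {"op": "carry_out", "data": {"series": [[0,0,0,-7],[0,0,0,-7],[0,0,0,0],[0,0,0,0]]}}

```text
time: 20.72
position: [562.3, 112.0, 117.1]
orientation: [[0.995, 0.098, 0.006], [0.098, -0.995, -0.005], [0.006, 0.005, -1.0]]
force: [6.3, -12.6, -1.9]
gripper_width: 12.0
grip_force: 50.7
```

```bash
python3 av.py
```

```text
21.075 Mz,Fx,Fy,Fz,x,y,z,yaw,eff6 [ 1.08000e-01  3.17300e+00 -1.41230e+01 -1.17500e+00 -1.85000e-01
  6.56410e+01  1.17049e+02 -8.43550e+01  1.14000e-01] sdM 0.03 w 11.804846326601218
```

>>> {"op": "carry_out", "data": {"series": [[0,0,0,-7.5],[0,0,0,0],[0,0,0,0]]}}

```text
time: 21.5
position: [562.3, 111.8, 117.0]
orientation: [[0.999, -0.032, 0.006], [-0.032, -0.999, -0.005], [0.006, 0.005, -1.0]]
force: [7.7, -13.6, -0.4]
gripper_width: 11.8
grip_force: 50.6
```

```bash
python3 av.py
```

```text
21.85 Mz,Fx,Fy,Fz,x,y,z,yaw,eff6 [  0.126   3.016 -14.986  -1.052  -0.224  65.533 117.018 -91.855   0.132] sdM 0.028 w 11.786719919571377
```

The torque is 0.13 N m as wanted. I'll relax the side load, open and lift away.

>>> {"op": "carry_out", "data": {"series": [[0.6,-1.0,0,0],[0.6,-1.0,0,0],[0,0,0,0]]}}

```text
time: 22.28
position: [562.5, 111.5, 117.0]
orientation: [[0.999, -0.032, 0.004], [-0.032, -0.999, -0.002], [0.004, 0.002, -1.0]]
force: [2.9, -8.3, 2.1]
gripper_width: 11.7
grip_force: 50.9
```

```bash
python3 st.py
```

```text
22.275 pos [562.5 111.5 117. ] carr xy -0.1 65.1 F x,y,z 0.3 -8.8 2.1 M [-1.582 -0.364  0.108] 11.663824659903494 yaw -91.85295228323514 q6 95.3146494144082
```

>>> {"op": "carry_out", "data": {"series": [[0,0,0,0],[0,0,0,0],[0,0,0,0],[0,0,0,0],[0,0,0,0],[0,0,0,0],[0,0,0,0],[0,0,0,0]], "gripper": 0.6}}

```text
time: 23.28
position: [560.8, 112.5, 115.7]
orientation: [[0.999, -0.033, -0.0], [-0.033, -0.999, -0.0], [-0.0, 0.0, -1.0]]
force: [0.1, -0.7, -0.0]
gripper_width: 68.9
grip_force: 0.0
```

>>> {"op": "carry_out", "data": {"series": [[0,0,8,0],[0,0,15,0],[0,0,30,0],[0,0,40,0],[-30,0,40,0],[-50,-20,30,0],[-50,-30,0,0],[-40,-40,0,0],[-20,-50,0,0],[0,-60,0,0],[0,-50,0,0],[0,0,0,0]]}}

```text
time: 24.78
position: [370.5, -140.4, 280.1]
orientation: [[0.999, -0.038, 0.001], [-0.038, -0.999, -0.002], [0.002, 0.002, -1.0]]
force: [-0.7, 1.2, 0.1]
gripper_width: 69.7
grip_force: 0.0
```

```bash
python3 st.py; python3 - <<'E'
from workcell import *
import cv2
a=cv2.resize(read_camera("scene")[170:290,225:375,::-1],None,fx=4,fy=4,interpolation=cv2.INTER_CUBIC)
b=cv2.resize(read_camera("top")[165:265,165:315,::-1],None,fx=4,fy=4,interpolation=cv2.INTER_CUBIC)
cv2.imwrite("pics/end.png",cv2.resize(cv2.vconcat([a,b]),None,fx=.68,fy=.68))
E
```

```text
24.775 pos [ 370.5 -140.4  280.1] carr xy -257.8 -118.7 F x,y,z -0.3 1.4 0.1 M [-0.112  0.183  0.007] 69.73753317213618 yaw -92.19123181669175 q6 60.027429742519935
```

View pics/end.png

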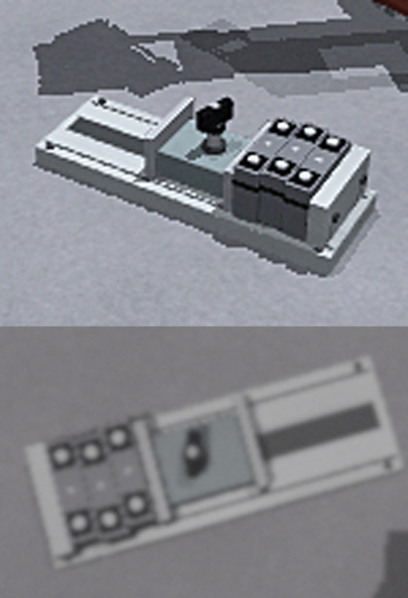

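The cells are packed and upright and the jaw is against them. The bar looks a little further clockwise than expected, so I'll check its angle against the start picture.

```bash
python3 - <<'E'
from h import *
from workcell import read_camera
import cv2
f={"top0":("top",cv2.imread("pics/top0.png")),"topN":("top",read_camera("top")[...,::-1]),"sc0":("scene",cv2.imread("pics/scene0.png")),"scN":("scene",read_camera("scene")[...,::-1])}
for k,(n,im) in f.items():
    c=proj(n,np.array([579.5,52.5,112]) if "0" in k else np.array([560.9,112.3,108.]))
    r=12; u,v=int(c[0]),int(c[1]); g=im[v-r:v+r+1,u-r:u+r+1].max(2)
    th=62 if n=="top" else 50
    print(k,c.round(1));print("\n".join(" ".join(f"{q:3d}" for q in row) for row in g[2:23,4:21]))
E
```

```text
top0 [259.  204.4]
134 129 125 125 122 121 125 126 119 114 111 114 110 114 119 122 122
124 119 117 120 116 111 109 110 100  91  89  94 102 113 119 123 123
128 124 118 118 110  99  84  77  69  67  73  84  94 108 117 121 122
125 124 120 117 114  96  71  54  49  54  66  79  89 102 116 121 123
123 122 122 121 117  96  71  51  46  51  61  78  87 101 114 120 123
121 123 124 123 117 102  75  55  46  48  60  77  90 107 117 123 123
122 123 122 121 117 107  82  58  53  55  61  74  92 106 117 122 124
121 120 118 118 114 104  84  72  81  81  74  73  83  97 110 120 123
121 118 112 114 108  99  88  98 116 118 103  82  75  85 101 114 120
121 116 113 110 106  93  93 116 135 138 124  96  72  77  92 108 119
122 119 115 110 104  88  90 119 138 140 125  94  70  71  87 104 116
124 121 116 110 101  85  82 103 123 123 107  80  63  66  83 106 120
124 122 115 110  99  80  70  74  86  87  76  59  54  60  82 108 121
125 121 116 112  99  82  62  54  55  56  51  47  44  56  79 109 121
122 123 121 112 103  84  60  50  43  48  46  43  45  56  82 107 121
124 125 120 113 106  87  70  56  47  45  44  47  44  61  86 1
[... 3985 characters left out ...]
   7  11   0  82 185
 88 172 204 106  13   9   9  10   8   1   0   4  10   6   0  82 188
 88 163  45   4  16  23  21  19   6   8  12   8  11  11   0  79 183
 91 160  49   4  24  20  15   9  10  13  14  13  10   7   0  76 184
 67 168  55   4  10  13  13  12  15   8  14  11   4   2   0 127 180
222 210  59   6  10  15   9   8  19   7   6   1   0  86 197 187 178
190 200  52   1  11  12  13  14  12   9  31  52  43 201 196 179 178
184 201  51   0   5  11  13  10  16  36  99  13  22 193 186 178 177
181 193  97   7   0   4   9   5   6  10   6   0  25 192 188 176 176
178 183 200 156  51  46   2   5   2   0   0   0 162 185 175 171 173
182 181 186 196 204 218  81  79  30  52  43 139 197 190 182 199 170
```

The bar now stands at about -3°, against -2° expected, so the clamp did not shift on release. I'll hand in.

```bash
python3 -c "
from workcell import *
print(hand_in())"
```

```text
the job is handed in; nothing more can be done
None
```

I handed the job in: the three cells stand packed and upright between the jaw and the end wall, the clamp is at about 0.13 N m (roughly 0.75 rad past the bite), and the arm is clear of everything. I moved the jaw by its knob rather than its rear plate, and hand-in returned no verdict.

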